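# Hood the bench lamp and switch it on with the stylus

## Robot

A 6-joint arm with a two-finger parallel gripper is mounted at the origin on the work surface. World frame = base frame: x ahead of the robot, y to its left, z up, the work surface at z = 0. Lengths are in m, angles in rad, forces in N, time in s.
With the tool pointing down it reaches from about 0.35 to 0.85 m from the base axis. Payload 8.1 kg.
Tool frame: the origin (TCP) lies between the finger pads; the fingertips stand 11 mm ahead of it and the grasp point (between the pads) lies 8 mm behind it (tips_ahead is the z of the fingertips in the tool frame, in m); z points along the fingers, y is the line along which they close (so a half turn about z gives the same grasp; the last joint's range is limited). The gripper opens to 93 mm and grips with 3 to 60 N. Pads are 15 mm wide; open, the fingers measure 128 mm over their backs; the gripper's body (75 mm by 188 mm) begins 65 mm behind the grasp point.
Start: joints at [-1.272, 0.13, 1.488, -0, 1.523, -0.085], TCP at [0.225, -0.556, 0.23] pointing down, gripper open.
Joint ranges: [-2.96, 2.96], [-0.89, 2.26], [0.02, 2.5], [-1.34, 4.48], [0, 2.73], [-2.66, 2.66]. Speed limits (rad/s): [2.39, 2.39, 2.79, 3.14, 3.14, 3.14].

## Interface

Orientations are given as a rotation vector (axis times angle).
In Python, from plant import read_state, read_camera, close_job, tips_ahead gives the robot as it stands. The module is installed in compiled form; this text tells all that it offers.
- The arm moves only by the tool move_arm, never from a script. Its argument "plan" is a list of rows, each a list of 7 numbers: the turn, a rotation vector about the tool's x, y, z in units of 6 degrees (1.0 is 6 degrees), then the shift along the tool's x, y, z in units of 25 mm (1.0 is 25 mm), then the finger opening in mm, from 0 to 93. A call has exactly 10 rows; each row shifts and turns the commanded pose from where the row before left it, along the tool's axes as they then stand; what a row does not reach is not made up. A row lasts 1/10 s, in which the tool goes at most 50 mm and 8.59 degrees, less where a joint would pass 70% of its speed; a pose out of reach is approached as far as the arm can. A call is refused whole if a number of a shift passes 1 or a number of a turn 1, either way. A call with a gripper value outside its range is refused whole. The fingers move at their own pace and stop on an object; "force" is the grip in N (left out, the last holds). Time passes only in rows, so rows that do not move let the fingers close, or fill a call up. It gives the time, the measured TCP pose, the force, the opening and the grip force at its end, in the units of the state.
- read_state(): the state, without advancing time (a new reading comes with each control period).
- read_camera(name): name is "scene" or "side" or "wrist"; returns a dict with "frame" (420x560x3 uint8, red, green, blue), "z_map" (420x560 float32, m along the optical axis (not along the pixel's ray), 0 where there is no reading), "fx", "fy", "cx", "cy" (pixels), "rvec" (rotation vector, rad) and "tvec" (3), from world to camera coordinates, as OpenCV has them. Camera axes: x right, y down, z forward; pixel columns grow to the right and rows downward; lengths in m; the calibration is good to about 2 mm. A picture is of the moment at which its call begins.
- close_job(): hands the job in; it is judged then, once.
The state is a dict: "t": time; "q": joint angles; "dq": joint speeds; "joint_torque": joint torques, N m; "tool_pos": TCP position; "orientation": TCP orientation; "force": force on the tool from outside, world axes, zero at the start; "wrist_torque": the same for the moment, N m; "opening": finger opening in m; "gripper_force": force on a finger pad.
Only numpy, scipy, OpenCV 4.12 (cv2) and the standard library are available. Lean on these libraries where they do the work, as an engineer would, in place of code of your own. Each camera call takes 0.05 s, during which the arm holds its last target. There are 200 camera calls.

## Task

Set the white diffuser hood over the taller of the two lamp heads, letting it rest there loosely on the taper: do not press or drop it on. Then take the stylus from its forked stand and with its tip, not with the gripper, push the far end (away from the robot) of the second rocker from the dial fully down; leave the other rockers as they are. Finally hang the stylus back upright in the fork, and do not disturb the other things on the bench.

Things in the scene. Friction and masses are not known exactly. Their poses are not given: they have to be found in the camera images.
- hood_center (a point): White plastic diffuser hood, loose, 140 g nominal: a hollow truncated cone, open below, 75 mm tall, 96 mm across the mouth and 52 mm across the closed top, wall 3 mm, with a plain round grip neck 32 mm in diameter rising from 77 to 120 mm above the mouth. This point is on its axis, 60 mm above the mouth, half-way up; z is up along the axis. It stands upright on the bench, mouth down; the middle of the neck is 38 mm above this point.
- hood: The same hood; origin at the centre of its mouth, z up the axis.
- lamp_tall: The taller of two upright grey lamp heads fixed to the bench: round base 112 mm in diameter, 22 mm high, then an aluminium cone 97 mm across at the base tapering to 55 mm at the top, 94 mm above the bench. Origin under the centre of its base. The shorter lamp has the same base and taper but is only 52 mm high; either may be on the left.
- lamp_tall_top (a point): Centre of the top face of the taller lamp, 94 mm above the bench, z up. The hood has the same taper and comes to rest on it with the mouth about 35 mm above the bench (hood_center about 1 mm above this point), its closed top some 14 mm clear of the lamp's top; pushing further only wedges it, and the taper is stiff: stop at the first touch (more than 35 N on it fails).
- stylus_center (a point): Stylus, loose, 70 g nominal, 165 mm long, upright, tip down: steel shaft 10 mm in diameter and 85 mm long with a blunt tip, a black flange 36 mm in diameter and 6 mm thick, then a black round handle 20 mm in diameter and 74 mm long. This point is on its axis, half-way up: 82.5 mm above the tip, 2.5 mm below the flange's underside and 45 mm below the middle of the handle. z points along the axis to the handle.
- stand_seat (a point): Point of the forked stand midway between the two prongs, level with their top faces, 105 mm above the bench. The stand is fixed (base 110 x 70 x 10 mm); its two prongs run 26 mm to either side of this point along the stand's x axis and leave a slot 18 mm wide, open above, below and to the stand's -x side. The stylus hangs by its flange on the prongs with the shaft in the slot, its tip 20 mm above the bench. Nothing of the stand rises above the prongs.
- bank: Rocker switch bank fixed to the bench: grey box 100 x 220 x 46 mm (x, y, z), origin under its centre, y along the row. A black round dial 34 mm across stands at its +y end (y = 86 mm); then come five white rocker paddles, at y = 45, 11, -23, -57 and -91 mm, 34 mm apart, each 60 mm long (along x) and 22 mm wide, 10 mm thick, hinged at its middle 56 mm above the bench. Thin upright fins 4 mm thick with tops 64 mm above the bench stand between the rockers, leaving 30 mm slots.
- rocker2_far (a point): Point on top of the second rocker's far end (the end away from the robot), 20 mm from its hinge; moves with the rocker: about 11 mm lower when that end is fully down. To be pushed down by the stylus tip.
- rocker2 (a joint): The second rocker from the dial, the one to be switched; small friction holds it wherever it is left (2 to 3 N at the end of the paddle moves it). Joint from -0.28 (end nearer the robot down, far end up) to +0.28 (far end down), 0 level. Starts with its far end up.
- rocker1 (a joint): First rocker, next to the dial, same values; starts with far end down. Leave.
- rocker3 (a joint): Third rocker; starts with far end up. Leave.
- rocker4 (a joint): Fourth rocker; starts with far end down. Leave.
- rocker5 (a joint): Fifth rocker; starts with far end up. Leave.
- jar: Bystander: clear jar with white lid, 50 mm across, 75 mm high; origin under its centre.
- rack: Bystander: blue tube rack 120 x 75 x 45 mm, origin under its centre.
- dish: Bystander: clear dish 64 mm across, 14 mm high, between the lamps; origin under its centre.
- marker: Bystander: white marker with blue cap, 130 mm long, 16 mm high, lying between the bank and the hood; origin under its middle.
- beaker: Bystander: glass beaker 70 mm across, 85 mm high; origin under its centre.
- stylus: The same stylus; origin at its tip, z along the axis to the handle.
Mind the look-alikes: they are no part of the job. Leave any blue or red look-alike of the lamp_tall alone.

How it is judged:
On the way, in this order (a step that is already met when the one before it is completed fails the run):
1. the hood rests on the taller lamp, let go (horizontal distance between hood_center and lamp_tall_top below 0.008 m and z of hood_center in the frame of lamp_tall_top below 0.012 m and angle between hood_center's own z axis and vertical below 0.12 rad and contact force between the fingers and hood below 0.1 N), for 0.2 s.
2. the stylus is lifted out of the fork (z of stylus_center in the frame of stand_seat above 0.03 m), for 0.1 s.
3. the second rocker is tipped far end down while the stylus is away from its stand (value of joint rocker2 above 0.2 rad and horizontal distance between stylus_center and stand_seat above 0.1 m), for 0.1 s.
At the end, for the whole second after the job is handed in: Hood on the taller lamp: within 8 mm of its axis, 7 deg of upright, at most 12 mm over the lamp top. Rocker 2 joint above 0.2, other rockers as at the start. Stylus hung by its flange within 20 mm of the seat point, 7 deg of upright. Both at rest; bystanders within 30 mm (all of step 1 and value of joint rocker2 above 0.2 rad and not (value of joint any of rocker1, rocker4 below 0.15 rad or value of joint any of rocker3, rocker5 above -0.15 rad) and horizontal distance between stylus_center and stand_seat below 0.02 m and z of stylus_center in the frame of stand_seat between -0.008 and 0.004 m and angle between stylus_center's own z axis and vertical below 0.12 rad and linear speed of each of stylus, hood below 0.02 m/s and not (distance of any of jar, rack, dish, marker, beaker from where it was at the start of the episode above 0.03 m)); the robot touches nothing.
It fails at once if the hood is dropped (falls free faster than 0.45 m/s, about 10 mm) (contact force between the fingers and hood below 0.1 N and linear speed of hood above 0.45 m/s).
It fails at once if the hood is pressed onto the lamp (over 35 N) (contact force between hood and lamp_tall above 35 N).
It fails at once if the gripper or arm touches the rocker bank (contact force between any of the fingers, the arm and bank above 0.5 N).
It fails at once if another rocker is switched (value of joint any of rocker1, rocker4 below 0.15 rad or value of joint any of rocker3, rocker5 above -0.15 rad).
It fails at once if a bystander is pushed more than 30 mm (distance of any of jar, rack, dish, marker, beaker from where it was at the start of the episode above 0.03 m).
It also fails if it takes over 64 s, if anything falls off the work surface, if the arm or the gripper's body presses on something with over 40 N, if the wrist force passes 120 N, or if a joint passes its speed limit or range.

## Working session

There is one attempt and no reset: what is moved stays moved. The work goes in short steps, Python scripts to look and compute and a tool call to move; the robot and the scene stay as the last step left them, time stands still between calls to the robot, and variables do not carry over. Pictures are saved under pics/ and viewed, at most 10 in all, crops included, and the job is handed in when it is done.

Besides the shell and the picture viewer there is one more tool, called after "Request:" in YAML: its name, and indented under it one key for each argument. move_arm: Moves the arm, as the interface text tells. Its arguments: {"type":"object","properties":{"plan":{"type":"array","items":{"type":"array","items":{"type":"number"}}},"force":{"type":"number"}},"required":["plan"]}

```bash
mkdir -p pics
cat > h.py <<'E'
import numpy as np, cv2
from plant import read_state, read_camera, close_job, tips_ahead
def cam(n):
    c=read_camera(n); R=cv2.Rodrigues(np.array(c["rvec"],float))[0]; t=np.array(c["tvec"],float).ravel()
    c["R"],c["t"]=R,t; return c
def cloud(c):
    z=c["z_map"].astype(float); v,u=np.indices(z.shape)
    p=np.stack([(u-c["cx"])/c["fx"]*z,(v-c["cy"])/c["fy"]*z,z],-1)
    w=(p-c["t"])@c["R"]; w[z<=0]=np.nan; return w
def save(c,n): cv2.imwrite(f"pics/{n}.png",cv2.cvtColor(c["frame"],cv2.COLOR_RGB2BGR))
E
python3 - <<'E'
from h import *
s=read_state(); print(s); print(tips_ahead)
a=cam("scene"); b=cam("side")
np.savez("c0.npz",a=cloud(a),b=cloud(b),fa=a["frame"],fb=b["frame"])
for c in(a,b): print(-c["R"].T@c["t"], c["R"][2], (c["z_map"]>0).mean())
cv2.imwrite("pics/a.png",cv2.cvtColor(a["frame"],cv2.COLOR_RGB2BGR))
save(b,"b")
E
```

```text
{'t': 0.0, 'q': array([-1.27247548e+00,  1.31192330e-01,  1.48923886e+00,  7.86985682e-06,
        1.52297859e+00, -8.54005954e-02]), 'dq': array([-0.00116504,  0.0006227 ,  0.00074412, -0.00077805,  0.00164531,
       -0.0002043 ]), 'joint_torque': array([-2.17400026e-03, -5.59861529e+01, -4.91752052e+01,  7.66516454e-02,
        3.57450102e-02, -1.57617023e-04]), 'tool_pos': array([ 0.22449143, -0.55585021,  0.228591  ]), 'orientation': array([-3.08217355e+00, -5.98711831e-01,  2.90854035e-04]), 'force': array([ 0.49134188, -0.45975301,  0.09491811]), 'wrist_torque': array([ 0.00900955, -0.00924248, -0.00509821]), 'gripper_force': 0.0, 'opening': 0.0928501989958389}
0.011
[ 1.07691169 -0.55839038  1.05611536] [-0.49028229  0.39086814 -0.77900281] 0.9959566326530612
[0.00978942 0.67186426 0.8550764 ] [ 0.38502739 -0.65226214 -0.65292267] 0.9959906462585034
```

View pics/a.png

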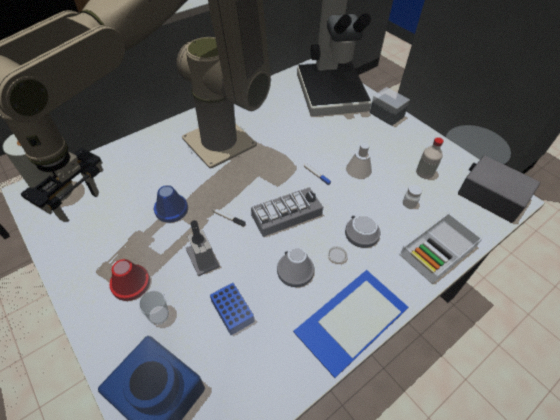

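View pics/b.png

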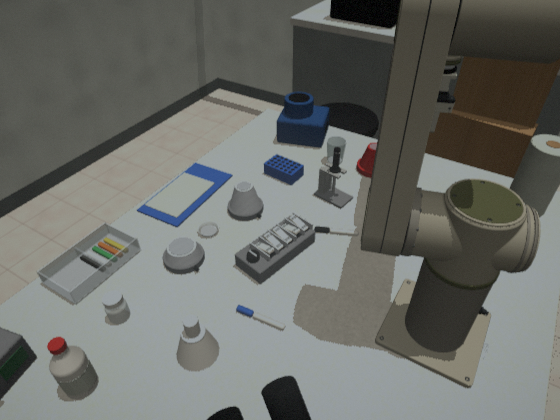

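The scene view shows the hood at (362,160), the tall lamp at (296,264), the short lamp at (363,229), the stylus in its fork at (200,245), and the bank at (287,210) with its dial at (311,195). Next I measure from the depth clouds.

Run:
```python
from h import *
from scipy.optimize import least_squares
d=np.load("c0.npz"); A,B=d["a"],d["b"]
for n,(u,v) in dict(hood=(362,160),lamp=(296,264),short=(363,229),sty=(200,245),dial=(311,195),bank=(287,212),marker=(317,175),rack=(232,307),dish=(338,255),jar=(413,195),beaker=(153,305)).items(): print(n,A[v,u].round(3))
P=np.r_[A.reshape(-1,3),B.reshape(-1,3)]; P=P[np.isfinite(P).all(1)]
src=lambda c,r,z0,z1,Q=P:Q[(np.hypot(Q[:,0]-c[0],Q[:,1]-c[1])<r)&(Q[:,2]>z0)&(Q[:,2]<z1)]
def cone(c,r,z0,z1,rad):
    for Q,n in((A.reshape(-1,3),'a'),(B.reshape(-1,3),'b'),(P,'ab')):
        q=src(c,r,z0,z1,Q)
        f=lambda x:np.hypot(q[:,0]-x[0],q[:,1]-x[1])-rad(q[:,2])
        s=least_squares(f,c,loss='soft_l1',f_scale=.002); print(' ',n,len(q),s.x.round(4),np.abs(s.fun).mean().round(4))
h=A[160,362][:2]; print('hood');cone(h,.07,.005,.07,lambda z:.048-(z)*(.022/.075)); cone(h,.07,.082,.116,lambda z:.016)
l=A[264,296][:2]; print('lamp');cone(l,.065,.03,.088,lambda z:.0485-(z-.022)*(.021/.072))
for Q in(A.reshape(-1,3),B.reshape(-1,3)):
    q=src(l,.06,.09,.1,Q); print(' top',q.mean(0).round(4),len(q))
    q=src(h,.05,.1165,.125,Q); print(' necktop',q.mean(0).round(4),len(q))
s=A[245,200][:2]
print('stylus');cone(s,.06,.125,.18,lambda z:.010)
for Q in(A.reshape(-1,3),B.reshape(-1,3)):
    q=src(s,.08,.101,.107,Q).astype(np.float32); print(' prong',cv2.minAreaRect(q[:,:2]*1000),len(q))
    q=src(s,.1,.006,.014,Q).astype(np.float32); print(' base',cv2.minAreaRect(q[:,:2]*1000),len(q))
    q=src(A[212,287][:2],.14,.04,.049,Q).astype(np.float32); print(' bank',cv2.minAreaRect(q[:,:2]*1000),len(q))
    q=src(A[195,311][:2],.03,.06,.1,Q);print(' dial',q.mean(0).round(4),q[:,2].max())
```

```text
hood [0.461 0.316 0.075]
lamp [ 0.657 -0.148  0.089]
short [0.669 0.116 0.053]
sty [ 0.433 -0.328  0.08 ]
dial [0.474 0.067 0.069]
bank [ 0.471 -0.031  0.049]
marker [0.379 0.184 0.011]
rack [ 0.637 -0.354  0.042]
dish [0.675 0.013 0.006]
jar [0.675 0.342 0.065]
beaker [ 0.488 -0.522  0.019]
hood
  a 426 [0.4426 0.3353] 0.0036
  b 872 [0.4399 0.3351] 0.0008
  ab 1298 [0.4404 0.3351] 0.0019
  a 79 [0.4619 0.3186] 0.0057
  b 146 [0.4398 0.3351] 0.0005
  ab 225 [0.4404 0.3355] 0.0014
lamp
  a 499 [ 0.6352 -0.1277] 0.001
  b 260 [ 0.6338 -0.129 ] 0.0012
  ab 759 [ 0.6348 -0.1282] 0.0012
 top [ 0.6368 -0.1297  0.0956] 274
 necktop [0.4439 0.3336 0.1217] 50
 top [ 0.6314 -0.1258  0.0927] 159
 necktop [0.4381 0.3367 0.1191] 157
stylus
  a 87 [ 0.4279 -0.3286] 0.0007
  b 98 [ 0.4256 -0.329 ] 0.0013
  ab 185 [ 0.4272 -0.3287] 0.0012
 prong ((437.095947265625, -330.2360534667969), (47.593631744384766, 74.7243423461914), 80.26235961914062) 149
 base ((437.92999267578125, -323.6457214355469), (164.50865173339844, 180.58074951171875), 11.05632209777832) 249
 bank ((450.86737060546875, -15.130195617675781), (219.1719512939453, 103.33460998535156), 76.99551391601562) 552
 dial [0.4712 0.0626 0.0649] 0.07064049211566928
 prong ((432.2131652832031, -328.30908203125), (52.84818649291992, 72.27996826171875), 78.5082015991211) 104
 base ((421.1113586425781, -324.5548400878906), (73.967041015625, 111.13711547851562), 79.1932601928711) 343
 bank ((447.6275634765625, -13.830162048339844), (220.97747802734375, 101.4950942993164), 77.2179946899414) 942
 dial [0.4663 0.0651 0.0627] 0.06776193705852075
```

The positions agree across both cameras:

| Thing | Position (m) |
|---|---|
| Hood | (0.440, 0.335) |
| Tall lamp | (0.6345, -0.128) |
| Stylus | (0.427, -0.3287) |
| Bank centre | (0.449, -0.0145), yaw -13° |
| rocker2_far | about (0.471, -0.008) |

First I turn the tool so its axes line up with the world, then head for the hood.

Request:
move_arm:
  plan:
    - [0,0,0.92,0,0,0,93]
    - [0,0,0.92,0,0,0,93]
    - [0,0,0.92,0,0,0,93]
    - [0,0,0.91,0,0,0,93]
    - [0,0,0,1,-1,0,93]
    - [0,0,0,1,-1,0,93]
    - [0,0,0,1,-1,0,93]
    - [0,0,0,1,-1,0,93]
    - [0,0,0,1,-1,0,93]
    - [0,0,0,1,-1,0,93]

```text
t: 1.1
tool_pos: [0.3754, -0.4051, 0.2292]
orientation: [-3.141, 0.001, 0.001]
force: [0.3, -0.4, -0.5]
opening: 0.093
gripper_force: 0.0
```

Request:
move_arm:
  plan:
    - [0,0,0,1,-1,0,93]
    - [0,0,0,1,-1,0,93]
    - [0,0,0,0.6,-1,0,93]
    - [0,0,0,0,-1,0,93]
    - [0,0,0,0,-1,0,93]
    - [0,0,0,0,-1,0,93]
    - [0,0,0,0,-1,0,93]
    - [0,0,0,0,-1,0,93]
    - [0,0,0,0,-1,0,93]
    - [0,0,0,0,-1,0,93]

```text
t: 2.1
tool_pos: [0.4395, -0.1553, 0.2292]
orientation: [-3.141, 0.001, 0.001]
force: [0.2, -0.7, -0.4]
opening: 0.0927
gripper_force: 0.0
```

Request:
move_arm:
  plan:
    - [0,0,0,0,-1,0,93]
    - [0,0,0,0,-1,0,93]
    - [0,0,0,0,-1,0,93]
    - [0,0,0,0,-1,0,93]
    - [0,0,0,0,-1,0,93]
    - [0,0,0,0,-1,0,93]
    - [0,0,0,0,-1,0,93]
    - [0,0,0,0,-1,0,93]
    - [0,0,0,0,-1,0,93]
    - [0,0,0,0,-1,0,93]

```text
t: 3.1
tool_pos: [0.4396, 0.0946, 0.2293]
orientation: [3.142, -0.001, -0.001]
force: [0.7, 0.1, -0.5]
opening: 0.093
gripper_force: 0.0
```

Request:
move_arm:
  plan:
    - [0,0,0,0,-1,0,93]
    - [0,0,0,0,-1,0,93]
    - [0,0,0,0,-1,0,93]
    - [0,0,0,0,-1,0,93]
    - [0,0,0,0,-1,0,93]
    - [0,0,0,0,-1,0,93]
    - [0,0,0,0,-1,0,93]
    - [0,0,0,0,-1,0,93]
    - [0,0,0,0,-1,0,93]
    - [0,0,0,0,-0.6,0,93]

```text
t: 4.1
tool_pos: [0.4396, 0.3349, 0.2291]
orientation: [3.141, 0.001, -0.001]
force: [0.3, -0.5, 0.1]
opening: 0.0928
gripper_force: 0.0
```

Run:
```python
from h import *
s=read_state(); print(s["tool_pos"],s["orientation"])
c=cam("wrist"); save(c,"w1"); W=cloud(c)
print(-c["R"].T@c["t"])
q=W.reshape(-1,3); h=np.array([.44,.335])
m=(np.hypot(q[:,0]-h[0],q[:,1]-h[1])<.05)&(q[:,2]>.114)&(q[:,2]<.126)
print(m.sum(),q[m].mean(0), q[m].min(0),q[m].max(0))
if m.sum()>5: print(cv2.minEnclosingCircle(q[m][:,:2].astype(np.float32)*1000))
```

```text
[0.43964975 0.33492301 0.2290757 ] [ 3.14136704e+00  6.97012623e-04 -1.38889601e-03]
[0.52282322 0.33418366 0.38392154]
880 [0.44120745 0.33313162 0.12045018] [0.42488653 0.31765008 0.11406242] [0.45603143 0.34854556 0.12306308]
((440.3757629394531, 333.10162353515625), 15.739148139953613)
```

Hood centred within 2 mm. Descending and gripping.

Request:
move_arm:
  plan:
    - [0,0,0,0,0.04,1,93]
    - [0,0,0,0,0,1,93]
    - [0,0,0,0,0,1,93]
    - [0,0,0,0,0,1,93]
    - [0,0,0,0,0,0.8,93]
    - [0,0,0,0,0,0.6,93]
    - [0,0,0,0,0,0,93]
    - [0,0,0,0,0,0,20]
    - [0,0,0,0,0,0,20]
    - [0,0,0,0,0,0,20]
  force: 20

```text
t: 5.15
tool_pos: [0.441, 0.333, 0.0961]
orientation: [-3.14, 0.001, -0.003]
force: [1.0, -0.1, -0.9]
opening: 0.0731
gripper_force: 0.0
```

Request:
move_arm:
  plan:
    - [0,0,0,0,0,0,20]
    - [0,0,0,0,0,0,20]
    - [0,0,0,0,0,0,20]
    - [0,0,0,0,0,0,20]
    - [0,0,0,0,0,-0.3,20]
    - [0,0,0,0,0,-0.6,20]
    - [0,0,0,0,0,-1,20]
    - [0,0,0,0,0,-1,20]
    - [0,0,0,0,0,-1,20]
    - [0,0,0,0,0,-1,20]

```text
t: 6.15
tool_pos: [0.4402, 0.3325, 0.2195]
orientation: [-3.141, 0.001, -0.001]
force: [0.7, -0.4, -1.6]
opening: 0.0317
gripper_force: 19.9
```

Request:
move_arm:
  plan:
    - [0,0,0,0.2,0.5,0,20]
    - [0,0,0,0.4,1,0,20]
    - [0,0,0,0.42,1,0,20]
    - [0,0,0,0.42,1,0,20]
    - [0,0,0,0.42,1,0,20]
    - [0,0,0,0.42,1,0,20]
    - [0,0,0,0.42,1,0,20]
    - [0,0,0,0.42,1,0,20]
    - [0,0,0,0.42,1,0,20]
    - [0,0,0,0.42,1,0,20]

```text
t: 7.15
tool_pos: [0.5387, 0.0929, 0.216]
orientation: [3.141, -0.001, -0.002]
force: [-0.1, 0.5, -1.7]
opening: 0.0318
gripper_force: 19.9
```

Request:
move_arm:
  plan:
    - [0,0,0,0.42,1,0,20]
    - [0,0,0,0.42,1,0,20]
    - [0,0,0,0.42,1,0,20]
    - [0,0,0,0.42,1,0,20]
    - [0,0,0,0.42,1,0,20]
    - [0,0,0,0.42,1,0,20]
    - [0,0,0,0.42,1,0,20]
    - [0,0,0,0.42,1,0,20]
    - [0,0,0,0.4,0.5,0,20]
    - [0,0,0,0.3,0.3,0,20]

```text
t: 8.15
tool_pos: [0.6399, -0.1273, 0.2158]
orientation: [-3.142, 0.004, 0.003]
force: [-0.0, 1.6, -1.3]
opening: 0.0319
gripper_force: 19.9
```

```bash
cat > m.py <<'E'
from h import *
from scipy.optimize import least_squares
s=read_state(); T=s["tool_pos"]; print(s["t"],T.round(4),s["orientation"].round(3),s["force"].round(2))
for n in("scene","side","wrist"):
    c=cam(n); np.savez(f"{n}_m.npz",w=cloud(c),f=c["frame"])
    Q=cloud(c).reshape(-1,3)
    for nm,z0,z1,r0,k in(("hood",T[2]-.09,T[2]-.026,.048,.022/.075),("lamp",.03,.085,.0485,.021/.072)):
        zz=T[2]-.095 if nm=="hood" else .022
        q=Q[(np.hypot(Q[:,0]-.6345,Q[:,1]+.128)<.062)&(Q[:,2]>z0)&(Q[:,2]<z1)]
        if len(q)<15: print(n,nm,len(q)); continue
        f=lambda x:np.hypot(q[:,0]-x[0],q[:,1]-x[1])-(r0-(q[:,2]-zz)*k)
        o=least_squares(f,[.6345,-.128],loss='soft_l1',f_scale=.002); print(n,nm,len(q),o.x.round(4),np.abs(o.fun).mean().round(4))
save(cam("side"),"s2")
E
python3 m.py
```

```text
8.15 [ 0.6399 -0.1273  0.2158] [-3.142e+00  4.000e-03  3.000e-03] [-0.02  1.56 -1.27]
scene hood 590 [ 0.641  -0.1233] 0.0012
scene lamp 416 [ 0.6351 -0.1275] 0.001
side hood 602 [ 0.6424 -0.1277] 0.002
side lamp 471 [ 0.6329 -0.1282] 0.0016
wrist hood 4722 [ 0.6387 -0.1264] 0.0006
wrist lamp 62 [ 0.633  -0.1299] 0.0002
```

Request:
move_arm:
  plan:
    - [0,0,0,-0.12,0.04,0,20]
    - [0,0,0,-0.12,0.04,0,20]
    - [0,0,0,0,0,0,20]
    - [0,0,0,0,0,0.5,20]
    - [0,0,0,0,0,0.7,20]
    - [0,0,0,0,0,0.6,20]
    - [0,0,0,0,0,0.4,20]
    - [0,0,0,0,0,0.2,20]
    - [0,0,0,0,0,0,20]
    - [0,0,0,0,0,0,20]

```text
t: 9.35
tool_pos: [0.6348, -0.1272, 0.1577]
orientation: [3.141, -0.001, 0.001]
force: [0.2, -0.2, -1.6]
opening: 0.0315
gripper_force: 19.9
```

Run:
```python
from h import *
from scipy.optimize import least_squares
s=read_state(); T=s["tool_pos"]; print(s["t"],T.round(4),s["orientation"].round(3),s["force"].round(2))
for n in("scene","side","wrist"):
    c=cam(n); Q=cloud(c).reshape(-1,3); m=T[2]-.095
    for nm,z0,z1,r0,k,zz in(("hood",m+.006,m+.07,.048,.022/.075,m),("lamp",.026,m-.004,.0485,.021/.072,.022),("base",.004,.019,.056,0,0)):
        q=Q[(np.hypot(Q[:,0]-.6345,Q[:,1]+.128)<.065)&(Q[:,2]>z0)&(Q[:,2]<z1)]
        if len(q)<15: print(n,nm,len(q)); continue
        f=lambda x:np.hypot(q[:,0]-x[0],q[:,1]-x[1])-(r0-(q[:,2]-zz)*k)
        o=least_squares(f,[.6345,-.128],loss='soft_l1',f_scale=.002); print(n,nm,len(q),o.x.round(4),np.abs(o.fun).mean().round(4))
save(cam("side"),"s3")
```

```text
9.35 [ 0.6348 -0.1272  0.1577] [ 3.141e+00 -1.000e-03  1.000e-03] [ 0.23 -0.22 -1.59]
scene hood 536 [ 0.6359 -0.1232] 0.0013
scene lamp 194 [ 0.6356 -0.1277] 0.0019
scene base 116 [ 0.6349 -0.127 ] 0.0015
side hood 573 [ 0.6367 -0.1274] 0.0019
side lamp 242 [ 0.6323 -0.1275] 0.0027
side base 153 [ 0.6322 -0.1281] 0.002
wrist hood 4699 [ 0.6338 -0.1273] 0.0006
wrist lamp 141 [ 0.6438 -0.1227] 0.005
wrist base 103 [ 0.633 -0.13 ] 0.0001
```

View pics/s3.png

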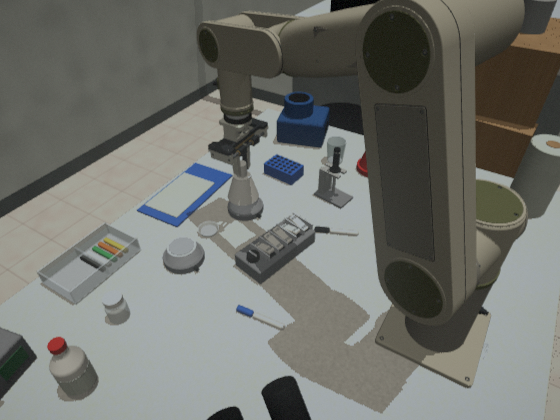

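The side view shows the hood held upright above the tall lamp at (245,193), with its mouth around the cone. I make a small correction and ease it down with a lighter grip.

Request:
move_arm:
  plan:
    - [0,0,0,-0.06,0.08,0,20]
    - [0,0,0,0,0,0.1,20]
    - [0,0,0,0,0,0.2,20]
    - [0,0,0,0,0,0.2,20]
    - [0,0,0,0,0,0.2,20]
    - [0,0,0,0,0,0.1,20]
    - [0,0,0,0,0,0.06,20]
    - [0,0,0,0,0,0,20]
    - [0,0,0,0,0,0,20]
    - [0,0,0,0,0,0,20]
  force: 8

```text
t: 10.55
tool_pos: [0.6331, -0.1291, 0.1366]
orientation: [3.141, -0.001, 0.001]
force: [-3.3, 0.5, 5.3]
opening: 0.0317
gripper_force: 8.0
```

Contact came early, with a sideways force of -3.3 N in x, so the hood sits slightly too far in +x. I back off a little and shift it.

Request:
move_arm:
  plan:
    - [0,0,0,0,0,-0.12,20]
    - [0,0,0,-0.06,0,0,20]
    - [0,0,0,-0.02,0,0,20]
    - [0,0,0,0,0,0,20]
    - [0,0,0,0,0,0.06,20]
    - [0,0,0,0,0,0.06,20]
    - [0,0,0,0,0,0.06,20]
    - [0,0,0,0,0,0,20]
    - [0,0,0,0,0,0,20]
    - [0,0,0,0,0,0,20]

```text
t: 11.55
tool_pos: [0.6323, -0.1293, 0.1362]
orientation: [3.141, -0.001, 0.006]
force: [0.8, 0.1, 8.3]
opening: 0.0315
gripper_force: 8.0
```

Run:
```python
from h import *
s=read_state(); print(s["tool_pos"].round(4),s["orientation"].round(4),s["force"].round(2),s["wrist_torque"].round(3))
```

```text
[ 0.6323 -0.1293  0.1362] [ 3.1408e+00 -7.0000e-04  5.7000e-03] [0.81 0.06 8.25] [ 0.257 -0.195 -0.039]
```

```bash
cat > hz.py <<'E'
from h import *
from scipy.optimize import least_squares
for n in("scene","side","wrist"):
    c=cam(n); Q=cloud(c).reshape(-1,3)
    q=Q[(np.hypot(Q[:,0]-.634,Q[:,1]+.128)<.055)&(Q[:,2]>.05)&(Q[:,2]<.1)]
    f=lambda x:np.hypot(q[:,0]-x[0]-x[3]*(q[:,2]-.07),q[:,1]-x[1]-x[4]*(q[:,2]-.07))-(.048-(q[:,2]-x[2])*.022/.075)
    o=least_squares(f,[.6345,-.128,.035,0,0],loss='soft_l1',f_scale=.001); print(n,len(q),o.x.round(4),np.abs(o.fun).mean().round(4))
    q=Q[(np.hypot(Q[:,0]-.634,Q[:,1]+.128)<.03)&(Q[:,2]>.1)&(Q[:,2]<.117)]
    print('  top',np.percentile(q[:,2],[10,50,90]).round(4) if len(q) else 0)
    q=Q[(np.hypot(Q[:,0]-.634,Q[:,1]+.128)<.06)&(np.hypot(Q[:,0]-.634,Q[:,1]+.128)>.051)&(Q[:,2]>.01)&(Q[:,2]<.03)]
    print('  basetop',np.median(q[:,2]).round(4) if len(q) else 0)
E
python3 hz.py
```

```text
scene 420 [ 0.6352 -0.1275  0.0355 -0.013   0.0051] 0.001
  top [0.1024 0.1119 0.1156]
  basetop 0.0218
side 418 [ 0.6321 -0.1275  0.0323 -0.0175 -0.0026] 0.0014
  top [0.1023 0.1094 0.1132]
  basetop 0.0186
wrist 3670 [ 6.333e-01 -1.300e-01  3.450e-02 -4.000e-04 -1.800e-03] 0.0002
  top [0.1031 0.1122 0.1134]
  basetop 0.0215
```

The hood is seated: the wrist camera puts the mouth at z = 34.5 mm, centred and upright. I unload slightly, release and rise.

Request:
move_arm:
  plan:
    - [0,0,0,0,0,-0.04,20]
    - [0,0,0,0,0,0,50]
    - [0,0,0,0,0,0,80]
    - [0,0,0,0,0,0,80]
    - [0,0,0,0,0,0,80]
    - [0,0,0,0,0,0,80]
    - [0,0,0,0,0,-0.5,80]
    - [0,0,0,0,0,-1,80]
    - [0,0,0,0,0,-1,80]
    - [0,0,0,0,0,-1,80]

```text
t: 12.7
tool_pos: [0.6309, -0.1291, 0.2247]
orientation: [3.141, -0.001, 0.001]
force: [0.5, 0.2, -0.7]
opening: 0.0799
gripper_force: 0.0
```

```bash
python3 hz.py
```

```text
scene 417 [ 0.6351 -0.1274  0.0361  0.0062 -0.0036] 0.001
  top [0.1033 0.1124 0.1153]
  basetop 0.0217
side 419 [ 0.6321 -0.1274  0.0326 -0.0064  0.0024] 0.0015
  top [0.103  0.1099 0.113 ]
  basetop 0.0182
wrist 1921 [ 6.331e-01 -1.300e-01  3.460e-02  2.000e-04 -1.100e-03] 0.0002
  top [0.1041 0.1124 0.1135]
  basetop 0.0216
```

Request:
move_arm:
  plan:
    - [0,0,0,-0.9,0.9,0,70]
    - [0,0,0,-1,1,0,70]
    - [0,0,0,-1,1,0,70]
    - [0,0,0,-1,1,0,70]
    - [0,0,0,-1,1,0,70]
    - [0,0,0,-1,1,0,70]
    - [0,0,0,-1,1,0,70]
    - [0,0,0,-0.8,0.7,0,70]
    - [0,0,0,-0.5,0.4,0,70]
    - [0,0,0,0,0,0,70]

```text
t: 13.85
tool_pos: [0.4243, -0.3297, 0.2219]
orientation: [-3.141, 0.004, 0.002]
force: [0.5, -0.3, -0.1]
opening: 0.0702
gripper_force: 0.0
```

Run:
```python
from h import *
from scipy.optimize import least_squares
s=read_state(); print(s["tool_pos"].round(4),s["orientation"].round(3))
for n in("scene","side","wrist"):
    c=cam(n); Q=cloud(c).reshape(-1,3); save(c,"st_"+n)
    d=np.hypot(Q[:,0]-.427,Q[:,1]+.329)
    q=Q[(d<.03)&(Q[:,2]>.12)&(Q[:,2]<.178)]
    f=lambda x:np.hypot(q[:,0]-x[0]-x[2]*(q[:,2]-.15),q[:,1]-x[1]-x[3]*(q[:,2]-.15))-.010
    o=least_squares(f,[.427,-.329,0,0],loss='soft_l1',f_scale=.001); print(n,len(q),o.x.round(4),np.abs(o.fun).mean().round(4))
    q=Q[(d<.03)&(Q[:,2]>.178)&(Q[:,2]<.192)]; print('  top',q.mean(0).round(4),len(q))
    q=Q[(d<.07)&(Q[:,2]>.101)&(Q[:,2]<.107)].astype(np.float32); print('  prong',len(q),cv2.minAreaRect(q[:,:2]*1000) if len(q) else 0)
    q=Q[(d<.025)&(Q[:,2]>.1085)&(Q[:,2]<.114)].astype(np.float32); print('  flange',cv2.minEnclosingCircle(q[:,:2]*1000) if len(q)>3 else 0)
```

```text
[ 0.4243 -0.3297  0.2219] [-3.141e+00  4.000e-03  2.000e-03]
scene 88 [ 0.4279 -0.3285  0.0073 -0.0062] 0.0008
  top [ 0.4307 -0.3292  0.185 ] 46
  prong 143 ((437.2341003417969, -330.33709716796875), (47.76368713378906, 74.31022644042969), 80.17137908935547)
  flange ((427.7474670410156, -328.56658935546875), 24.094833374023438)
side 103 [ 0.4252 -0.329   0.0203  0.0011] 0.0014
  top [ 0.4234 -0.3248  0.182 ] 25
  prong 106 ((432.3886413574219, -328.29083251953125), (49.990482330322266, 71.36304473876953), 81.02227020263672)
  flange ((423.5852966308594, -326.9291076660156), 17.075275421142578)
wrist 523 [ 0.4262 -0.3312  0.0055  0.0008] 0.0002
  top [ 0.4279 -0.3311  0.1844] 618
  prong 1803 ((434.158203125, -332.28924560546875), (47.99345016479492, 72.11292266845703), 80.3975830078125)
  flange ((426.60479736328125, -331.1285705566406), 17.792509078979492)
```

View pics/st_wrist.png

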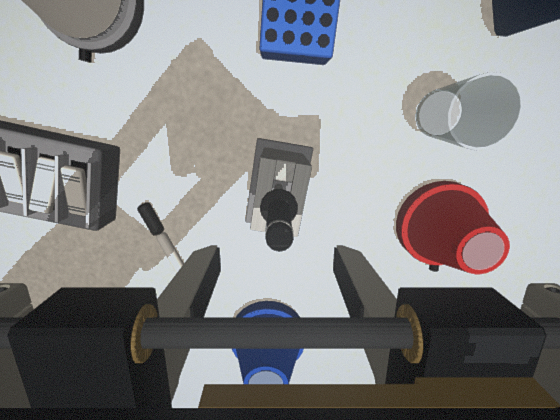

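The wrist view shows the stylus handle top at (279,235), centred between the open fingers, with the slot's open side toward the robot. Next: descend, grip and lift.

Request:
move_arm:
  plan:
    - [0,0,0,0.09,0.03,0.6,70]
    - [0,0,0,0,0,0.9,70]
    - [0,0,0,0,0,0.9,60]
    - [0,0,0,0,0,0.6,60]
    - [0,0,0,0,0,0.28,60]
    - [0,0,0,0,0,0,60]
    - [0,0,0,0,0,0,10]
    - [0,0,0,0,0,0,10]
    - [0,0,0,0,0,0,10]
    - [0,0,0,0,0,0,10]
  force: 25

```text
t: 15.0
tool_pos: [0.4284, -0.3301, 0.1414]
orientation: [3.141, -0.001, 0.002]
force: [-0.3, 0.4, 0.6]
opening: 0.0328
gripper_force: 0.0
```

Request:
move_arm:
  plan:
    - [0,0,0,0,0,0,10]
    - [0,0,0,0,0,0,10]
    - [0,0,0,0,0,0,10]
    - [0,0,0,0,0,0,10]
    - [0,0,0,0,0,0,10]
    - [0,0,0,0,0,0,10]
    - [0,0,0,0,0,0,10]
    - [0,0,0,0,0,0,10]
    - [0,0,0,0,0,0,10]
    - [0,0,0,0,0,0,10]

```text
t: 16.0
tool_pos: [0.4281, -0.3298, 0.1409]
orientation: [3.141, -0.001, 0.0]
force: [-0.8, -0.5, 2.9]
opening: 0.0197
gripper_force: 25.0
```

Request:
move_arm:
  plan:
    - [0,0,0,0,0,-0.4,10]
    - [0,0,0,0,0,-0.8,10]
    - [0,0,0,0,0,-1,10]
    - [0,0,0,0,0,-1,10]
    - [0,0,0,0,0,-0.8,10]
    - [0,0,0,0.1,-0.6,0,10]
    - [0,0,0,0.14,-1,0,10]
    - [0,0,0,0.14,-1,0,10]
    - [0,0,0,0.14,-1,0,10]
    - [0,0,0,0.14,-1,0,10]

```text
t: 17.0
tool_pos: [0.444, -0.2123, 0.239]
orientation: [-3.14, 0.001, 0.003]
force: [0.1, -0.0, -0.4]
opening: 0.0195
gripper_force: 25.0
```

Request:
move_arm:
  plan:
    - [0,0,0,0.14,-1,0,10]
    - [0,0,0,0.14,-1,0,10]
    - [0,0,0,0.14,-1,0,10]
    - [0,0,0,0.14,-1,0,10]
    - [0,0,0,0.14,-1,0,10]
    - [0,0,0,0.14,-1,0,10]
    - [0,0,0,0.12,-0.8,0,10]
    - [0,0,0,0.1,-0.6,0,10]
    - [0,0,0,0,0,0,10]
    - [0,0,0,0,0,0,10]

```text
t: 18.0
tool_pos: [0.4704, -0.029, 0.2395]
orientation: [-3.141, -0.001, 0.003]
force: [0.1, 0.0, -0.6]
opening: 0.0199
gripper_force: 25.0
```

Run:
```python
from h import *
from scipy.optimize import least_squares
s=read_state(); print(s["tool_pos"].round(4),s["orientation"].round(3))
T=s["tool_pos"]
for n in("scene","side","wrist"):
    c=cam(n); W=cloud(c); Q=W.reshape(-1,3); save(c,"rk_"+n)
    np.savez(f"rk_{n}.npz",w=W,f=c["frame"])
    q=Q[(np.hypot(Q[:,0]-.449,Q[:,1]+.0145)<.14)&(Q[:,2]>.042)&(Q[:,2]<.049)].astype(np.float32); print(n,'bank',len(q),cv2.minAreaRect(q[:,:2]*1000))
    q=Q[(np.hypot(Q[:,0]-T[0],Q[:,1]-T[1])<.03)&(Q[:,2]>T[2]-.115)&(Q[:,2]<T[2]-.045)]
    f=lambda x:np.hypot(q[:,0]-x[0]-x[2]*(q[:,2]-T[2]+.12),q[:,1]-x[1]-x[3]*(q[:,2]-T[2]+.12))-.005
    if len(q)>10:
        o=least_squares(f,[T[0],T[1],0,0],loss='soft_l1',f_scale=.001); print('  shaft tip xy,slope',len(q),o.x.round(4),np.abs(o.fun).mean().round(4),'zmin',q[:,2].min())
    # rocker tops in bank frame
    ax=np.array([.974,-.225]); ay=np.array([.225,.974]); L=(Q[:,:2]-[.449,-.0145])
    x=L@ax; y=L@ay
    m=(abs(x-20)<0)
    for yy in(45,11,-23,-57,-91):
        k=lambda x0:np.median(Q[(abs(x-x0)<.005)&(abs(y-yy/1000)<.007)&(Q[:,2]<.08)&(Q[:,2]>.04),2]).round(4)
        print('   ',yy,k(-.02),k(.02))
```

```text
[ 0.4704 -0.029   0.2395] [-3.141e+00 -1.000e-03  3.000e-03]
scene bank 546 ((452.3643493652344, -15.630119323730469), (219.8294677734375, 104.48223876953125), 77.1856460571289)
  shaft tip xy,slope 44 [ 0.469  -0.0281  0.0219  0.0195] 0.0011 zmin 0.12580428508324984
    45 0.0664 0.0577
    11 0.0568 0.0666
    -23 0.056 0.0673
    -57 0.0661 0.0565
    -91 0.0578 0.068
side bank 828 ((446.73388671875, -13.033737182617188), (219.8791046142578, 101.6047592163086), 77.3812255859375)
  shaft tip xy,slope 78 [ 0.4679 -0.0285 -0.0115  0.0118] 0.0008 zmin 0.12573532989284383
    45 0.064 0.0543
    11 0.0535 0.0646
    -23 0.054 0.0639
    -57 0.0628 0.0541
    -91 0.0543 0.0648
wrist bank 6322 ((449.5186462402344, -17.20830535888672), (219.0394287109375, 99.3397216796875), 77.3617935180664)
  shaft tip xy,slope 153 [ 4.686e-01 -3.080e-02  4.600e-03  2.000e-04] 0.0001 zmin 0.1247401398776792
    45 0.0665 0.0564
    11 0.056 0.0665
    -23 nan 0.0665
    -57 0.0668 0.0564
    -91 0.0559 0.0665
  return _methods._mean(a, axis=axis, dtype=dtype,
  ret = ret.dtype.type(ret / rcount)
```

View pics/rk_wrist.png

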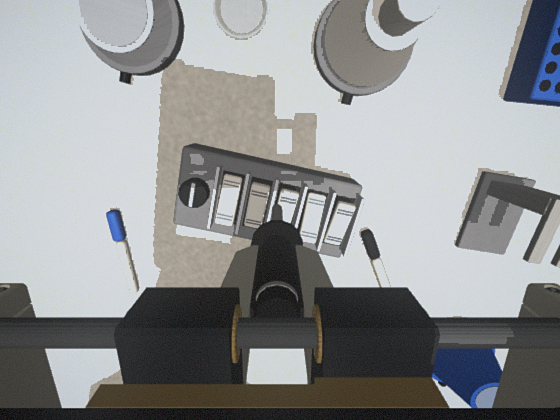

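The wrist view shows the bank with its dial at (194,193), the second rocker at (258,203), and the stylus tip over the third near (279,210). The tip needs +5 mm in x and +20 mm in y.

Request:
move_arm:
  plan:
    - [0,0,0,0.1,-0.4,0,10]
    - [0,0,0,0.1,-0.39,0,10]
    - [0,0,0,0,0,0.4,10]
    - [0,0,0,0,0,0.6,10]
    - [0,0,0,0,0,0.6,10]
    - [0,0,0,0,0,0.2,10]
    - [0,0,0,0,0,0.16,10]
    - [0,0,0,0,0,0.12,10]
    - [0,0,0,0,0,0,10]
    - [0,0,0,0,0,0,10]

```text
t: 19.15
tool_pos: [0.4765, -0.0101, 0.1891]
orientation: [3.141, -0.001, 0.001]
force: [-0.0, 0.2, 0.1]
opening: 0.0192
gripper_force: 25.0
```

Run:
```python
from h import *
s=read_state(); print(s["tool_pos"].round(4),s["force"].round(2))
c=cam("side"); f=c["frame"][190:300,210:350]; cv2.imwrite("pics/low.png",cv2.cvtColor(cv2.resize(f,None,fx=5,fy=5,interpolation=cv2.INTER_CUBIC),cv2.COLOR_RGB2BGR))
```

```text
[ 0.4765 -0.0101  0.1891] [-0.01  0.16  0.13]
```

View pics/low.png

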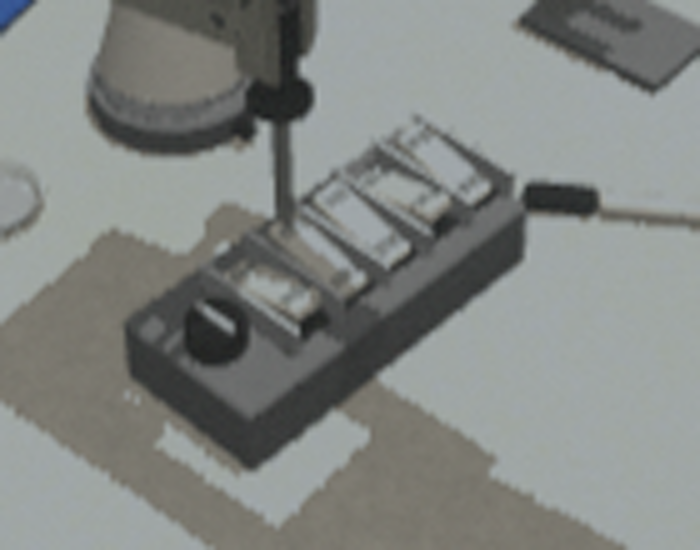

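The crop shows the tip just above the far end of the second rocker at (285,220). Pushing down.

Request:
move_arm:
  plan:
    - [0,0,0,0,0,0.06,10]
    - [0,0,0,0,0,0.06,10]
    - [0,0,0,0,0,0.06,10]
    - [0,0,0,0,0,0.06,10]
    - [0,0,0,0,0,0.06,10]
    - [0,0,0,0,0,0.06,10]
    - [0,0,0,0,0,0.06,10]
    - [0,0,0,0,0,0.04,10]
    - [0,0,0,0,0,0,10]
    - [0,0,0,0,0,0,10]

```text
t: 20.2
tool_pos: [0.4761, -0.01, 0.177]
orientation: [-3.142, 0.001, 0.0]
force: [1.8, 0.3, 1.0]
opening: 0.02
gripper_force: 25.0
```

Request:
move_arm:
  plan:
    - [0,0,0,0,0,0.04,10]
    - [0,0,0,0,0,0.04,10]
    - [0,0,0,0,0,0,10]
    - [0,0,0,0,0,0,10]
    - [0,0,0,0,0,0,10]
    - [0,0,0,0,0,0,10]
    - [0,0,0,0,0,0,10]
    - [0,0,0,0,0,0,10]
    - [0,0,0,0,0,0,10]
    - [0,0,0,0,0,0,10]

```text
t: 21.2
tool_pos: [0.4763, -0.01, 0.1753]
orientation: [3.142, -0.001, 0.0]
force: [0.3, 0.5, 5.4]
opening: 0.0196
gripper_force: 25.0
```

```bash
cat > rk.py <<'E'
from h import *
s=read_state(); print(s["tool_pos"].round(4),s["force"].round(2))
for n,o in(("scene",(.4524,-.0156)),("wrist",(.4495,-.0172))):
    c=cam(n); Q=cloud(c).reshape(-1,3); L=Q[:,:2]-o; x=L@[.9758,-.2188]; y=L@[.2188,.9758]
    for yy in(45,11,-23,-57,-91):
        r=[]
        for x0 in(-.024,-.018,.012,.018,.024):
            z=Q[(abs(x-x0)<.003)&(abs(y-yy/1000)<.008)&(Q[:,2]<.075)&(Q[:,2]>.04),2]; r.append(round(float(np.median(z)),4) if len(z) else None)
        print(n,yy,r)
E
python3 rk.py
```

```text
[ 0.4763 -0.01    0.1753] [0.28 0.46 5.36]
scene 45 [None, 0.066, 0.059, 0.0583, 0.0549]
scene 11 [0.0674, 0.0668, 0.061, 0.0588, 0.0563]
scene -23 [0.0578, 0.0583, 0.0667, 0.0672, 0.0605]
scene -57 [0.0686, 0.066, 0.0574, 0.0566, 0.0544]
scene -91 [0.0588, 0.0591, 0.066, 0.0674, 0.0572]
wrist 45 [0.067, 0.0659, 0.058, 0.0568, 0.0552]
wrist 11 [None, None, 0.0575, 0.0561, 0.0545]
wrist -23 [None, None, 0.0645, 0.0664, 0.0671]
wrist -57 [0.0673, 0.0661, 0.0579, 0.0567, 0.0548]
wrist -91 [0.0551, 0.0567, 0.0645, 0.0665, 0.0672]
```

Rocker 2 now matches rockers 1 and 4 (far end down), with 5 N against the stop. Back to the fork.

Request:
move_arm:
  plan:
    - [0,0,0,0,0,-0.3,10]
    - [0,0,0,0,0,-0.6,10]
    - [0,0,0,0,0,-1,10]
    - [0,0,0,0,0,-0.8,10]
    - [0,0,0,-0.1,0.5,0,10]
    - [0,0,0,-0.16,1,0,10]
    - [0,0,0,-0.16,1,0,10]
    - [0,0,0,-0.16,1,0,10]
    - [0,0,0,-0.16,1,0,10]
    - [0,0,0,-0.16,1,0,10]

```text
t: 22.3
tool_pos: [0.4524, -0.149, 0.2416]
orientation: [-3.141, 0.001, 0.003]
force: [0.3, -0.9, -0.7]
opening: 0.0189
gripper_force: 25.0
```

Request:
move_arm:
  plan:
    - [0,0,0,-0.16,1,0,10]
    - [0,0,0,-0.16,1,0,10]
    - [0,0,0,-0.16,1,0,10]
    - [0,0,0,-0.16,1,0,10]
    - [0,0,0,-0.16,1,0,10]
    - [0,0,0,-0.16,1,0,10]
    - [0,0,0,-0.12,0.8,0,10]
    - [0,0,0,-0.11,0.5,0,10]
    - [0,0,0,0,0,0,10]
    - [0,0,0,0,0,0,10]

```text
t: 23.3
tool_pos: [0.4234, -0.3296, 0.2421]
orientation: [-3.141, 0.002, 0.001]
force: [0.1, 0.7, -1.4]
opening: 0.0196
gripper_force: 25.0
```

```bash
python3 rk.py | grep -v scene
python3 - <<'E'
from h import *
from scipy.optimize import least_squares
s=read_state(); T=s["tool_pos"]; print(T.round(4),s["orientation"].round(4))
for n in("scene","side","wrist"):
    c=cam(n); Q=cloud(c).reshape(-1,3)
    q=Q[(np.hypot(Q[:,0]-T[0],Q[:,1]-T[1])<.02)&(Q[:,2]>T[2]-.115)&(Q[:,2]<T[2]-.045)]
    f=lambda x:np.hypot(q[:,0]-x[0]-x[2]*(q[:,2]-T[2]+.08),q[:,1]-x[1]-x[3]*(q[:,2]-T[2]+.08))-.005
    if len(q)>10:
        o=least_squares(f,[T[0],T[1],0,0],loss='soft_l1',f_scale=.001); print(n,'shaft',len(q),o.x.round(4),np.abs(o.fun).mean().round(4))
    d=np.hypot(Q[:,0]-.427,Q[:,1]+.329)
    q=Q[(d<.07)&(Q[:,2]>.101)&(Q[:,2]<.108)].astype(np.float32); print('  prong',len(q),cv2.minAreaRect(q[:,:2]*1000) if len(q) else 0)
E
```

```text
[ 0.4234 -0.3296  0.2421] [ 0.1   0.75 -1.41]
wrist 45 [None, None, None, None, None]
wrist 11 [0.0459, None, 0.0568, 0.0554, 0.054]
wrist -23 [0.055, 0.0568, 0.0642, 0.0664, 0.067]
wrist -57 [0.0671, 0.0659, 0.0579, 0.0564, 0.055]
wrist -91 [0.0549, 0.0568, 0.0643, 0.0663, 0.0669]
[ 0.4239 -0.3291  0.2425] [-3.1411e+00 -3.0000e-04  2.0000e-04]
scene shaft 51 [ 0.4239 -0.3272  0.014   0.0074] 0.0008
  prong 227 ((436.9739074707031, -330.2688903808594), (47.65558624267578, 73.74413299560547), 80.09306335449219)
side shaft 64 [ 0.4204 -0.3272 -0.0189 -0.02  ] 0.0012
  prong 136 ((432.5845031738281, -327.3702087402344), (50.3472785949707, 73.02510833740234), 81.85445404052734)
wrist shaft 154 [ 0.4222 -0.33    0.0035  0.0018] 0.0001
  prong 2021 ((433.9966125488281, -332.31304931640625), (48.010955810546875, 72.09217071533203), 80.47783660888672)
```

Request:
move_arm:
  plan:
    - [0,0,0,0.16,0.04,0,10]
    - [0,0,0,0,0,0,10]
    - [0,0,0,0,0,0.4,10]
    - [0,0,0,0,0,0.8,10]
    - [0,0,0,0,0,0.9,10]
    - [0,0,0,0,0,0.8,10]
    - [0,0,0,0,0,0.6,10]
    - [0,0,0,0,0,0.3,10]
    - [0,0,0,0,0,0.15,10]
    - [0,0,0,0,0,0,10]

```text
t: 24.55
tool_pos: [0.4279, -0.331, 0.1439]
orientation: [-3.142, 0.001, 0.0]
force: [-0.3, -0.0, -0.7]
opening: 0.0196
gripper_force: 25.0
```

Request:
move_arm:
  plan:
    - [0,0,0,0,0,0,10]
    - [0,0,0,0,0,0.04,10]
    - [0,0,0,0,0,0,10]
    - [0,0,0,0,0,0,10]
    - [0,0,0,0,0,0,10]
    - [0,0,0,0,0,0,10]
    - [0,0,0,0,0,0,10]
    - [0,0,0,0,0,0,10]
    - [0,0,0,0,0,0,10]
    - [0,0,0,0,0,0,10]

```text
t: 25.55
tool_pos: [0.4278, -0.331, 0.1429]
orientation: [-3.142, 0.001, 0.0]
force: [0.7, -0.0, -0.4]
opening: 0.0195
gripper_force: 25.0
```

```bash
cat > st.py <<'E'
from h import *
from scipy.optimize import least_squares
s=read_state(); T=s["tool_pos"]; print(T.round(4),s["force"].round(2))
for n in("scene","side","wrist"):
    c=cam(n); Q=cloud(c).reshape(-1,3); save(c,"hang_"+n)
    d=np.hypot(Q[:,0]-.427,Q[:,1]+.330)
    q=Q[(d<.022)&(Q[:,2]>.1075)&(Q[:,2]<.118)]; print(n,'flange top',len(q),np.median(q,0).round(4) if len(q) else 0)
    q=Q[(d<.03)&(Q[:,2]>.178)&(Q[:,2]<.192)]; print('  top',q.mean(0).round(4),len(q))
    q=Q[(d<.014)&(Q[:,2]>.03)&(Q[:,2]<.09)]; print('  shaft',q.mean(0).round(4),len(q))
E
python3 st.py
```

```text
[ 0.4278 -0.331   0.1429] [ 0.66 -0.04 -0.42]
scene flange top 60 [ 0.4368 -0.3339  0.1135]
  top [ 0.4366 -0.3298  0.1841] 47
  shaft [ 0.4316 -0.3299  0.0804] 12
side flange top 51 [ 0.4211 -0.3208  0.1111]
  top [ 0.4169 -0.3305  0.1824] 18
  shaft [ 0.4233 -0.3256  0.0525] 38
wrist flange top 888 [ 0.436  -0.3321  0.1129]
  top [ 0.4331 -0.3318  0.185 ] 1852
  shaft [ 0.4298 -0.3319  0.0515] 139
```

The flange is about 2 mm above the prongs. Lowering until touch.

Request:
move_arm:
  plan:
    - [0,0,0,0,0,0.02,10]
    - [0,0,0,0,0,0.02,10]
    - [0,0,0,0,0,0.02,10]
    - [0,0,0,0,0,0.02,10]
    - [0,0,0,0,0,0,10]
    - [0,0,0,0,0,0,10]
    - [0,0,0,0,0,0,10]
    - [0,0,0,0,0,0,10]
    - [0,0,0,0,0,0,10]
    - [0,0,0,0,0,0,10]

```text
t: 26.7
tool_pos: [0.4278, -0.3309, 0.1409]
orientation: [-3.142, 0.001, 0.0]
force: [-0.7, 0.8, -1.7]
opening: 0.0198
gripper_force: 25.0
```

Request:
move_arm:
  plan:
    - [0,0,0,0,0,0.02,10]
    - [0,0,0,0,0,0.02,10]
    - [0,0,0,0,0,0,10]
    - [0,0,0,0,0,0,10]
    - [0,0,0,0,0,0,10]
    - [0,0,0,0,0,0,10]
    - [0,0,0,0,0,0,10]
    - [0,0,0,0,0,0,10]
    - [0,0,0,0,0,0,10]
    - [0,0,0,0,0,0,10]

```text
t: 27.7
tool_pos: [0.428, -0.3311, 0.1408]
orientation: [3.141, -0.001, 0.001]
force: [-2.1, 1.4, 5.2]
opening: 0.0194
gripper_force: 25.0
```

Touching at 5 N. I release and rise.

Request:
move_arm:
  plan:
    - [0,0,0,0,0,-0.02,10]
    - [0,0,0,0,0,0,25]
    - [0,0,0,0,0,0,45]
    - [0,0,0,0,0,0,70]
    - [0,0,0,0,0,0,70]
    - [0,0,0,0,0,0,70]
    - [0,0,0,0,0,0,70]
    - [0,0,0,0,0,-0.5,70]
    - [0,0,0,0,0,-1,70]
    - [0,0,0,0,0,-1,70]

```text
t: 28.7
tool_pos: [0.4276, -0.3307, 0.2041]
orientation: [-3.141, 0.001, 0.001]
force: [-0.4, -0.6, 0.1]
opening: 0.0699
gripper_force: 0.0
```

Request:
move_arm:
  plan:
    - [0,0,0,0,0,-1,70]
    - [0,0,0,0,0,-1,70]
    - [0,0,0,0,0,-0.5,70]
    - [0,0,0,0,0,0,70]
    - [0,0,0,0,0,0,70]
    - [0,0,0,0,0,0,70]
    - [0,0,0,0,0,0,70]
    - [0,0,0,0,0,0,70]
    - [0,0,0,0,0,0,70]
    - [0,0,0,0,0,0,70]

```text
t: 29.7
tool_pos: [0.4278, -0.3309, 0.2651]
orientation: [-3.141, 0.001, 0.0]
force: [0.3, -0.0, -0.4]
opening: 0.0697
gripper_force: 0.0
```

```bash
python3 st.py; python3 hz.py | grep -v -e top
```

```text
[ 0.4278 -0.3309  0.2651] [ 0.33 -0.04 -0.35]
scene flange top 75 [ 0.4355 -0.3353  0.1126]
  top [ 0.4304 -0.3305  0.1848] 45
  shaft [ 0.4314 -0.3302  0.0786] 10
side flange top 42 [ 0.4196 -0.3212  0.1099]
  top [ 0.4236 -0.3266  0.1824] 26
  shaft [ 0.4238 -0.3259  0.0525] 37
wrist flange top 437 [ 0.4338 -0.3313  0.111 ]
  top [ 0.4276 -0.332   0.1844] 435
  shaft [ 0.4302 -0.3321  0.0366] 16
scene 410 [ 6.350e-01 -1.275e-01  3.570e-02  5.000e-04 -1.160e-02] 0.001
side 426 [ 0.6323 -0.1274  0.0327  0.0007  0.007 ] 0.0015
wrist 2343 [ 0.6331 -0.1302  0.0338 -0.0043 -0.0015] 0.0005
```

View pics/hang_scene.png

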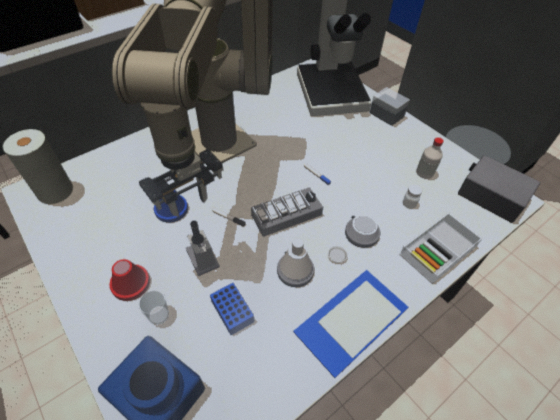

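The final view shows the hood on the tall lamp at (296,262), the stylus hanging upright in the fork at (198,240), the bystanders where they were, and the robot clear of everything.

```bash
python3 -c "
from plant import close_job
print(close_job())"
```

```text
the job is handed in; nothing more can be done
None
```

The job is handed in at about 30 s, with no verdict returned: the hood rests on the taller lamp, rocker 2's far end is fully down, the stylus hangs upright in its fork, and the last image shows nothing else moved.

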